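Stack the jigsaw sorting trays and cover them

TASK

Clear the puzzle table: stack the three jigsaw sorting trays squarely on the dark base board, with the undivided tray at the bottom, the two-compartment tray on it and the three-compartment tray on top, and then cover the stack with the lid. Keep the trays level so that no pieces fall out, and leave the bowl, candle tin, glasses case and mug where they are.

Things in the scene. Friction and masses are not known exactly. Their poses are not given: they have to be found in the camera images.
- base_board: Dark brown wooden board lying flat on the table, fixed, 180 mm long (its x) by 100 mm wide (its y) by 12 mm high. Origin: centre of its underside, on the table; z up. The stack is built on its centre, the trays' length along its length (either way round); its flat top is 12 mm above the origin.
- tray_open: Undivided sorting tray: one open compartment, no divider. 140 mm long (its x), 60 mm wide (its y), 30 mm high, walls, divider(s) and floor 4 mm thick, flat underside, all in pale wood, with a few jigsaw pieces lying on its floor. Loose, about 0.12 kg. Origin: centre of the underside; z up. Pinch it from above across its 60 mm width.
- tray_two: Two-compartment sorting tray: one divider across the middle of its length, as high as the walls. 140 mm long (its x), 60 mm wide (its y), 30 mm high, walls, divider(s) and floor 4 mm thick, flat underside, all in pale wood, with a few jigsaw pieces lying on its floor. Loose, about 0.12 kg. Origin: centre of the underside; z up. Pinch it from above across its 60 mm width.
- tray_three: Three-compartment sorting tray: two dividers across it at the thirds of its length, as high as the walls. 140 mm long (its x), 60 mm wide (its y), 30 mm high, walls, divider(s) and floor 4 mm thick, flat underside, all in pale wood, with a few jigsaw pieces lying on its floor. Loose, about 0.12 kg. Origin: centre of the underside; z up. Pinch it from above across its 60 mm width.
- lid: Flat lid of the set, pale wood, 140 mm long (its x) by 60 mm wide (its y) by 8 mm thick, with a bar handle at the centre of its top: 40 mm along x, 18 mm thick along y, rising from 8 to 38 mm above the origin. Loose, about 0.1 kg. Origin: centre of the underside; z up. It lies flat on the walls of the top tray; no lip. Grip the handle across its 18 mm.
- bowl: Bystander: small white bowl, 72 mm across, 32 mm high, loose. Origin: centre of the underside.
- candle_tin: Bystander: round pale grey metal candle tin with a flat top, 56 mm across, 34 mm high, loose. Origin: centre of the underside.
- glasses_case: Bystander: black glasses case, 60 mm (x) by 155 mm (y) by 34 mm high, loose. Origin: centre of the underside.
- mug: Bystander: blue mug, 80 mm across, 90 mm high, handle towards its +y, loose. Origin: centre of the underside.

How it is judged:
By the outcome, as a careful person would: the job done as asked, in the order asked, and still so for the second after the job is handed in, with the robot touching nothing.
It also fails if it takes over 115 s, if anything falls off the work surface, if the arm or the gripper's body presses on something with over 40 N, if the wrist force passes 120 N, or if a joint passes its speed limit or range.

ROBOT

A 7-joint arm with a two-finger parallel gripper is mounted at the origin on the work surface. World frame = base frame: x ahead of the robot, y to its left, z up, the work surface at z = 0. Lengths are in m, angles in rad, forces in N, time in s.
With the tool pointing down it reaches from about 0.425 to 0.95 m from the base axis. Payload 4.7 kg.
Tool frame: the origin (TCP) lies on the centre line of the jaws, within the pads' length; the fingertips stand 19 mm ahead of it and the grasp point (between the pads) is the TCP; z points along the fingers, y is the direction in which the jaws open and shut (so a half turn about z gives the same grasp; the last joint's range is limited). The gripper opens to 85 mm and grips with 20 to 120 N. Pads are 22 mm wide; open, the fingers measure 114 mm over their backs; the gripper's body (76 mm by 85 mm) begins 54 mm behind the grasp point. The pads swing forward as they close: fully open they stand 13 mm farther back than shut.
Start: joints at [1.32, 0.469, -0.049, 1.532, 0.024, 1.141, -0.082], TCP at [0.149, -0.658, 0.25] pointing down, gripper open.
Joint ranges: [-2.59, 2.59], [-0.33, 1.99], [-1.39, 1.29], [0.1, 2.45], [-1.04, 4.18], [0.21, 1.99], [-2.66, 2.66]. Speed limits (rad/s): [2.57, 2.57, 3.14, 3.14, 3.14, 3.14, 3.14].

INTERFACE

Orientations are given as a 3x3 rotation matrix whose columns are the frame's x, y, z axes.
In Python, from bench import arm, viewer gives the robot as it stands.
- The arm moves only by the tool move_arm, never from a script. Its argument "increments" is a list of rows, each an object with "xyz": the shift along the tool's x, y, z in cm, a list of three; "dr": the turn, a rotation vector about the tool's x, y, z in degrees, a list of three; "claw": the closure in counts, from 0 (fully open) to 255 (shut). A call has 1 to 8 rows; each row shifts and turns the commanded pose from where the row before left it, along the tool's axes as they then stand; what a row does not reach is not made up. A row lasts 1/10 s, in which the tool goes at most 50 mm and 8.59 degrees, less where a joint would pass 70% of its speed; a pose out of reach is approached as far as the arm can. A call is refused whole if a number of a shift passes 5 or a number of a turn 8.59, either way. A call with a gripper value outside its range is refused whole. The fingers move at their own pace and stop on an object; "grip_force" is the grip in N (left out, the last holds). Time passes only in rows, so rows that do not move let the fingers close. It gives the time, the measured TCP pose, the force and the opening at its end, in the units of the state.
- arm.get_obs(): the state, without advancing time (a new reading comes with each control period).
- viewer.grab_frame(name): name is "side" or "top" or "wrist"; returns a dict with "img" (400x640x3 uint8, red, green, blue), "mtx" (3x3 intrinsics, pixels), "R" (3x3) and "t" (3): a world point X has camera coordinates R X + t; the wrist camera has in their place "mount" (4x4, takes a point from camera to tool coordinates, whose origin is the TCP and whose axes are the flange's). Camera axes: x right, y down, z forward; pixel columns grow to the right and rows downward; lengths in m; the calibration is good to about 2 mm. The wrist camera is an equidistant fisheye: a pixel r from the principal point sees the ray r / f radians off the axis. A picture is of the moment at which its call begins: read the wrist's pose just before it. There is no depth.
- arm.finish_job(): hands the job in, once; it reports no verdict.
The state is a dict: "t": time; "qpos": joint angles; "qvel": joint speeds; "joint_efforts": joint torques, N m; "position": TCP position; "tcp_rot": TCP orientation; "ft_force": force on the tool from outside, world axes, zero at the start; "torque": the same for the moment, N m; "grip_width": opening from 0.0 (shut) to 1.0 (fully open).
Only numpy, scipy, OpenCV 4.12 (cv2) and the standard library are available. Lean on these libraries where they do the work, as an engineer would, in place of code of your own. Each camera call takes 0.05 s, during which the arm holds its last target. There are 200 camera calls.

## Working session

There is one attempt and no reset: what is moved stays moved. The work goes in short steps, Python scripts to look and compute and a tool call to move; the robot and the scene stay as the last step left them, time stands still between calls to the robot, and variables do not carry over. Pictures are saved under pics/ and viewed, about 12 in all and at most 16, crops included, and the job is handed in when it is done.

Besides the shell and the picture viewer there is one more tool, called as name(argument=value, ...), one argument or row to a line, values as JSON. move_arm: Moves the arm, as the interface text tells. Its arguments: {"type":"object","properties":{"increments":{"type":"array","items":{"type":"object","properties":{"xyz":{"type":"array","items":{"type":"number"}},"dr":{"type":"array","items":{"type":"number"}},"claw":{"type":"number"}}}},"grip_force":{"type":"number"}},"required":["increments"]}

```bash
ls; mkdir -p pics; python3 - <<'E'
from bench import arm, viewer
import cv2, numpy as np
o=arm.get_obs()
for k in o: print(k, np.round(o[k],3).tolist())
for n in ("top","side"):
    f=viewer.grab_frame(n)
    cv2.imwrite(f"pics/{n}0.png",f["img"][:,:,::-1]); np.savez(f"pics/{n}0.npz",**f)
    print(n,f["mtx"].tolist(),np.round(f["R"],4).tolist(),f["t"])
f=viewer.grab_frame("wrist");cv2.imwrite("pics/wrist0.png",f["img"][:,:,::-1]);print(f["mtx"],f["mount"])
E
```

```text
pics
t 0.0
qpos [1.32, 0.469, -0.049, 1.534, 0.024, 1.141, -0.082]
qvel [-0.001, -0.002, 0.001, 0.001, -0.001, -0.001, 0.0]
joint_efforts [0.0, -51.032, -0.046, -23.772, 0.011, 0.008, 0.0]
position [0.148, -0.658, 0.249]
tcp_rot [[0.975, 0.22, -0.0], [0.22, -0.975, 0.002], [-0.0, -0.002, -1.0]]
ft_force [-1.117, 0.069, 0.619]
torque [-0.034, -0.024, 0.045]
grip_width 1.002
top [[363.0585874549616, 0.0, 316.0061414035263], [0.0, 363.0585874549616, 198.49266319138772], [0.0, 0.0, 1.0]] [[0.0199, -0.9998, 0.0028], [-0.9829, -0.0201, -0.1831], [0.1831, 0.0009, -0.9831]] [-0.02445492  0.58122558  0.83513647]
side [[476.2289021320976, 0.0, 313.0563518804599], [0.0, 476.2289021320976, 193.28984899456853], [0.0, 0.0, 1.0]] [[-0.722, -0.6916, 0.0204], [-0.499, 0.5, -0.7078], [0.4793, -0.5213, -0.7061]] [0.40749567 0.30905247 1.00631754]
[[309.70691629   0.         322.53393714]
 [  0.         309.70691629 201.71025294]
 [  0.           0.           1.        ]] [[-6.83502233e-04 -9.52330522e-01 -3.05067384e-01  7.85547305e-02]
 [ 9.99999742e-01 -7.18213279e-04  1.55496958e-06  6.74727980e-04]
 [-2.20584291e-04 -3.05067304e-01  9.52330768e-01 -1.22710527e-01]
 [ 0.00000000e+00  0.00000000e+00  0.00000000e+00  1.00000000e+00]]
```

View pics/top0.png

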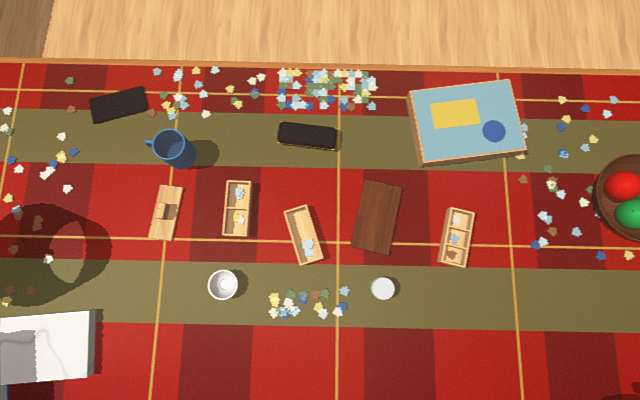

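View pics/side0.png

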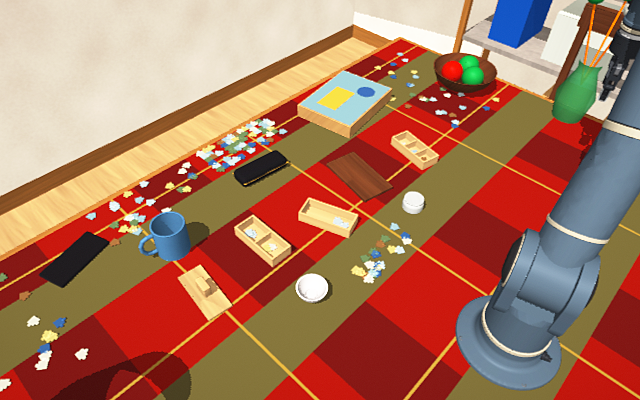

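```bash
cat > h.py <<'E'
import numpy as np, cv2
from bench import arm, viewer
def rays(f, px, obs=None):
    """pixels -> (origin, world directions); wrist needs obs"""
    px=np.asarray(px,float).reshape(-1,2); K=f["mtx"]
    u=(px-[K[0,2],K[1,2]])/K[0,0]
    if "mount" in f:
        r=np.linalg.norm(u,axis=1)+1e-9
        d=np.c_[u*(np.sin(r)/r)[:,None],np.cos(r)]
        M=f["mount"]; R=np.array(obs["tcp_rot"])
        return np.array(obs["position"])+R@M[:3,3], d@(R@M[:3,:3]).T
    return -f["R"].T@f["t"], np.c_[u,np.ones(len(u))]@f["R"]
def plane(f,px,z,obs=None):
    o,d=rays(f,px,obs); return o+d*((z-o[2])/d[:,2])[:,None]
def rect(P):
    """plan points -> centre, (long,short), yaw of long side (deg, -90..90)"""
    (c,(w,h),a)=cv2.minAreaRect((np.asarray(P)[:,:2]*1000).astype(np.float32))
    if w<h: w,h,a=h,w,a+90
    return np.round(c,1),(round(w,1),round(h,1)),round((a+90)%180-90,1)
E
python3 - <<'E'
from h import *
f=dict(np.load("pics/top0.npz")); img=f["img"]
hsv=cv2.cvtColor(img,cv2.COLOR_RGB2HSV)
for n,(u,v) in dict(lid=(160,232),two=(225,205),open=(301,228),three=(447,235),base=(377,216),bowl=(210,290),tin=(383,288),case=(310,137),mug=(160,140)).items(): print(n,hsv[v,u],np.round(plane(f,(u,v),.03)[0],3))
wood=((hsv[...,0]>8)&(hsv[...,0]<25)&(hsv[...,1]>50)&(hsv[...,1]<170)&(hsv[...,2]>110)).astype(np.uint8)
wood[:160]=0
wood=cv2.morphologyEx(wood,cv2.MORPH_CLOSE,np.ones((5,5)))
for c in cv2.findContours(wood,0,1)[0]:
    if cv2.contourArea(c)>400: print(c.reshape(-1,2).mean(0).round(),rect(plane(f,c,.03)))
m=((hsv[...,2]<125)&(hsv[...,1]<200)).astype(np.uint8)
b=np.zeros_like(m);b[175:262,345:408]=m[175:262,345:408]; b=cv2.morphologyEx(b,cv2.MORPH_OPEN,np.ones((3,3)))
c=max(cv2.findContours(b,0,1)[0],key=cv2.contourArea);print("base",rect(plane(f,c,.012)))
cv2.imwrite("pics/m.png",cv2.resize(cv2.hconcat([wood*255,b*255])[150:300],None,fx=.6,fy=.6))
cv2.imwrite("pics/crop.png",cv2.resize(img[170:310,140:480,::-1],None,fx=2.3,fy=2.3,interpolation=2))
E
```

```text
lid [ 17 109 240] [0.494 0.371 0.03 ]
two [ 16 121 242] [0.565 0.215 0.03 ]
open [ 21  97 249] [0.511 0.023 0.03 ]
three [ 17 116 237] [ 0.501 -0.338  0.03 ]
base [ 10 164 131] [ 0.545 -0.166  0.03 ]
bowl [ 13  21 219] [0.357 0.237 0.03 ]
tin [ 25   7 233] [ 0.37  -0.178  0.03 ]
case [ 5 57 49] [0.748 0.006 0.03 ]
mug [107  80  80] [0.732 0.394 0.03 ]
[ 67. 267.] (array([398.9, 591.9]), (83.1, 57.5), 85.9)
[325. 254.] (array([403.4, -19.6]), (1562.6, 566.3), -88.8)
base (array([ 541. , -191.9]), (180.8, 36.0), -10.5)
```

View pics/crop.png

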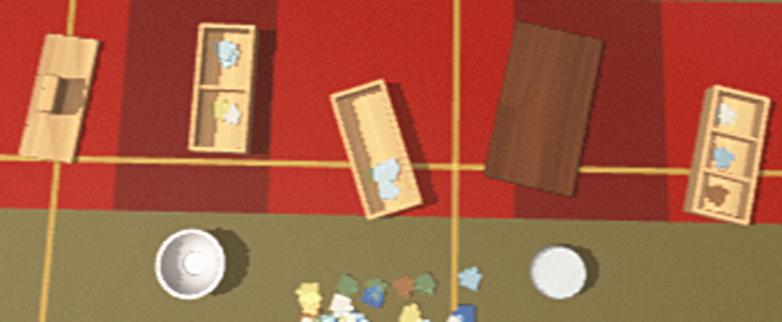

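```bash
python3 - <<'E'
from h import *
f=dict(np.load("pics/top0.npz"))
C=dict(open=([(331,95),(384,80),(421,206),(368,218)],.03),two=([(197,22),(255,24),(248,154),(189,150)],.03),
three=([(711,85),(770,98),(753,224),(687,212)],.03),lid=([(47,34),(100,40),(74,163),(19,155)],.008),base=([(517,22),(603,40),(575,196),(486,173)],.012))
for n,(p,z) in C.items(): print(n,*rect(plane(f,np.array(p)/2.3+[140,170],z)))
E
```

```text
open [493.4  17. ] (141.5, 59.8) 17.5
two [558.2 185.4] (144.0, 64.1) 0.0
three [ 496.1 -363.3] (140.6, 70.1) -11.6
lid [547.  369.4] (139.1, 61.5) -7.0
base [ 545.8 -168.6] (177.2, 99.2) -11.2
```

move_arm(
  increments=[
    {"xyz":[3.1,-2.4,0.3]},
    {"xyz":[3.1,-2.4,0.3]},
    {"xyz":[3.1,-2.4,0.3]},
    {"xyz":[3.1,-2.4,0.3]},
    {"xyz":[3.1,-2.4,0.3]},
    {"xyz":[3.1,-2.4,0.3]},
    {"xyz":[3.1,-2.4,0.3]},
    {"xyz":[3.1,-2.4,0.3]},
  ],
)

```text
schema error: expected keys xyz, dr, claw
```

move_arm(
  increments=[
    {"xyz":[3.1,-2.4,0.3]},
    {"xyz":[3.1,-2.4,0.3]},
    {"xyz":[3.1,-2.4,0.3]},
    {"xyz":[3.1,-2.4,0.3]},
    {"xyz":[3.1,-2.4,0.3]},
    {"xyz":[3.1,-2.4,0.3]},
    {"xyz":[3.1,-2.4,0.3]},
    {"xyz":[3.1,-2.4,0.3]},
  ],
)

```text
schema error: expected keys xyz, dr, claw
```

move_arm(
  increments=[
    {"dr":[0,0,8]},
    {"dr":[0,0,8]},
    {"dr":[0,0,8]},
    {},
    {},
  ],
)

```text
schema error: expected keys xyz, dr, claw
```

```bash
cat >> h.py <<'E'
import pickle,sys
def snap(name):
    o=arm.get_obs(); f=viewer.grab_frame("wrist")
    pickle.dump((o,f),open(f"pics/{name}.pkl","wb")); cv2.imwrite(f"pics/{name}.png",f["img"][:,:,::-1])
    print("t",o["t"],"pos",np.round(o["position"],4),"yaw",np.round(np.degrees(np.arctan2(o["tcp_rot"][1][0],o["tcp_rot"][0][0])),2))
    return o,f
E
python3 -c "
from h import *
snap('w1')"
```

```text
t 0.15 pos [ 0.1484 -0.6581  0.2495] yaw 12.71
```

View pics/w1.png

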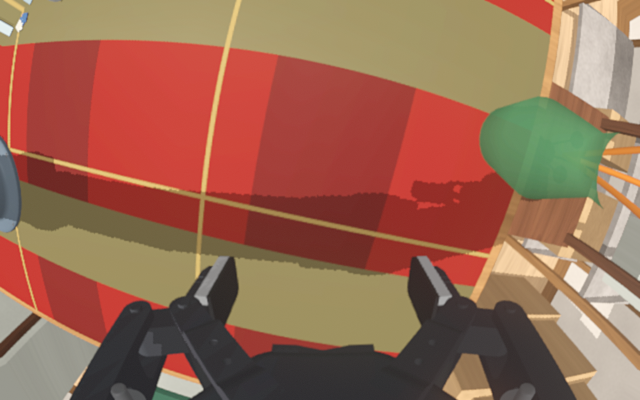

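move_arm(
  increments=[
    {"xyz":[3.1,-2.4,0.3],"dr":[0,0,0],"claw":0},
    {"xyz":[3.1,-2.4,0.3],"dr":[0,0,0],"claw":0},
    {"xyz":[3.1,-2.4,0.3],"dr":[0,0,0],"claw":0},
    {"xyz":[3.1,-2.4,0.3],"dr":[0,0,0],"claw":0},
    {"xyz":[3.1,-2.4,0.3],"dr":[0,0,0],"claw":0},
    {"xyz":[3.1,-2.4,0.3],"dr":[0,0,0],"claw":0},
    {"xyz":[3.1,-2.4,0.3],"dr":[0,0,0],"claw":0},
    {"xyz":[3.1,-2.4,0.3],"dr":[0,0,0],"claw":0},
  ],
)

```text
t: 1.0
position: [0.349, -0.4152, 0.2262]
tcp_rot: [[0.976, 0.22, 0.0], [0.22, -0.976, -0.0], [0.0, 0.0, -1.0]]
ft_force: [0.8, -1.0, 0.3]
grip_width: 1.001
```

move_arm(
  increments=[
    {"xyz":[3.1,-2.4,0.3],"dr":[0,0,0],"claw":0},
    {"xyz":[3.1,-2.4,0.3],"dr":[0,0,0],"claw":0},
    {"xyz":[3.1,-2.4,0.3],"dr":[0,0,0],"claw":0},
    {"xyz":[3.1,-2.4,0.3],"dr":[0,0,0],"claw":0},
    {"xyz":[3.1,-2.4,0.3],"dr":[0,0,0],"claw":0},
    {"xyz":[3.1,-2.4,0.3],"dr":[0,0,0],"claw":0},
    {"xyz":[3.1,-2.4,0.3],"dr":[0,0,0],"claw":0},
    {"xyz":[3.1,-2.4,0.3],"dr":[0,0,0],"claw":0},
  ],
)

```text
t: 1.8
position: [0.5486, -0.1735, 0.2021]
tcp_rot: [[0.976, 0.22, -0.0], [0.22, -0.976, -0.0], [-0.0, 0.0, -1.0]]
ft_force: [0.3, -1.4, -0.0]
grip_width: 1.003
```

move_arm(
  increments=[
    {"xyz":[0,0,0],"dr":[0,0,8],"claw":0},
    {"xyz":[0,0,0],"dr":[0,0,8],"claw":0},
    {"xyz":[0,0,0],"dr":[0,0,8],"claw":0},
    {"xyz":[0,0,0],"dr":[0,0,0],"claw":0},
    {"xyz":[0,0,0],"dr":[0,0,0],"claw":0},
  ],
)

```text
t: 2.3
position: [0.5479, -0.1747, 0.2023]
tcp_rot: [[0.981, -0.193, -0.0], [-0.193, -0.981, -0.0], [-0.0, 0.0, -1.0]]
ft_force: [0.8, 0.0, -0.3]
grip_width: 0.997
```

```bash
python3 -c "
from h import *
snap('w2')"
```

```text
t 2.3 pos [ 0.5479 -0.1747  0.2023] yaw -11.12
```

View pics/w2.png

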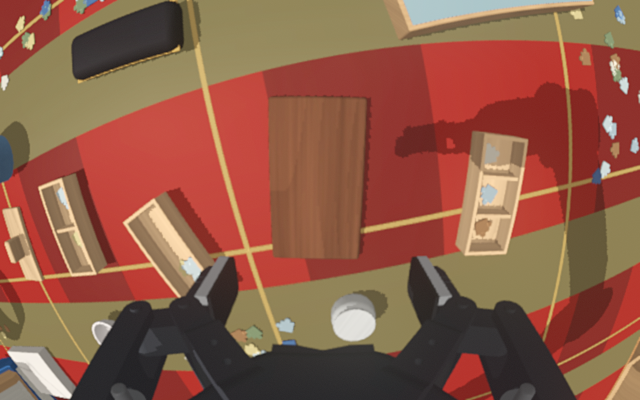

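```bash
cat >> h.py <<'E'
def comp(f,seed,lo,hi,k=5):
    """contour of the colour-masked blob nearest a seed pixel"""
    hsv=cv2.cvtColor(cv2.GaussianBlur(f["img"],(3,3),0),cv2.COLOR_RGB2HSV)
    m=cv2.morphologyEx(cv2.morphologyEx(cv2.inRange(hsv,lo,hi),cv2.MORPH_CLOSE,np.ones((k,k))),cv2.MORPH_OPEN,np.ones((5,5)))
    cs=[c for c in cv2.findContours(m,0,1)[0] if cv2.contourArea(c)>300]
    return max(cs,key=lambda c:cv2.pointPolygonTest(c,seed,True))
E
python3 - <<'E'
from h import *
o,f=pickle.load(open("pics/w2.pkl","rb"))
hsv=cv2.cvtColor(f["img"],cv2.COLOR_RGB2HSV)
for p in [(320,180),(290,120),(340,240),(385,200),(250,180),(312,98)]: print(p,hsv[p[1],p[0]])
c=comp(f,(320,180),(6,90,60),(16,200,200)); print(cv2.boundingRect(c),rect(plane(f,c,.012,o)))
E
```

```text
(320, 180) [ 10 139 145]
(290, 120) [ 10 138 151]
(340, 240) [ 10 138 133]
(385, 200) [  2 172 147]
(250, 180) [  2 175 197]
(312, 98) [ 11 140 137]
(268, 96, 261, 163) (array([ 527.5, -265.6]), (298.9, 178.4), 77.5)
```

```bash
python3 - <<'E'
from h import *
o,f=pickle.load(open("pics/w2.pkl","rb"))
for lo in (6,7,8):
  c=comp(f,(320,180),(lo,100,80),(13,160,190),1); print(cv2.boundingRect(c),cv2.contourArea(c),rect(plane(f,c,.012,o)))
E
```

```text
(269, 96, 98, 163) 14906.0 (array([ 548.9, -168.7]), (177.9, 98.7), -12.0)
(269, 96, 98, 163) 14787.5 (array([ 548.8, -168.7]), (177.6, 98.3), -12.2)
(269, 97, 98, 162) 14620.0 (array([ 548.8, -168.6]), (177.0, 97.5), -12.1)
```

move_arm(
  increments=[
    {"xyz":[-1.8,-3.5,0.6],"dr":[0,0,0],"claw":0},
    {"xyz":[-1.8,-3.5,0.6],"dr":[0,0,0],"claw":0},
    {"xyz":[-1.8,-3.6,0.6],"dr":[0,0,0],"claw":0},
    {"xyz":[-1.8,-3.6,0.6],"dr":[0,0,0],"claw":0},
    {"xyz":[-1.9,-3.6,0.6],"dr":[0,0,0],"claw":0},
  ],
)

```text
t: 2.85
position: [0.4931, 0.0188, 0.1723]
tcp_rot: [[0.981, -0.194, 0.001], [-0.194, -0.981, 0.0], [0.001, -0.0, -1.0]]
ft_force: [1.2, 1.1, -0.0]
grip_width: 1.001
```

move_arm(
  increments=[
    {"xyz":[0,0,0],"dr":[0,0,-7.1],"claw":0},
    {"xyz":[0,0,0],"dr":[0,0,-7.1],"claw":0},
    {"xyz":[0,0,0],"dr":[0,0,-7.1],"claw":0},
    {"xyz":[0,0,0],"dr":[0,0,-7.1],"claw":0},
    {"xyz":[0,0,0],"dr":[0,0,0],"claw":0},
    {"xyz":[0,0,0],"dr":[0,0,0],"claw":0},
  ],
)

```text
t: 3.45
position: [0.4936, 0.0174, 0.1724]
tcp_rot: [[0.956, 0.292, 0.0], [0.292, -0.956, 0.0], [0.0, 0.0, -1.0]]
ft_force: [-0.6, -0.4, 0.3]
grip_width: 1.007
```

```bash
python3 - <<'E'
from h import *
o,f=snap('w3')
hsv=cv2.cvtColor(f["img"],cv2.COLOR_RGB2HSV)
c=comp(f,(322,240),(8,40,90),(25,170,255)); print(cv2.boundingRect(c),cv2.contourArea(c),rect(plane(f,c,.03,o)))
E
```

```text
t 3.45 pos [0.4936 0.0174 0.1724] yaw 16.99
(0, 0, 640, 373) 102618.5 (array([ 591.2, -193. ]), (1346.2, 591.0), -89.7)
```

View pics/w3.png

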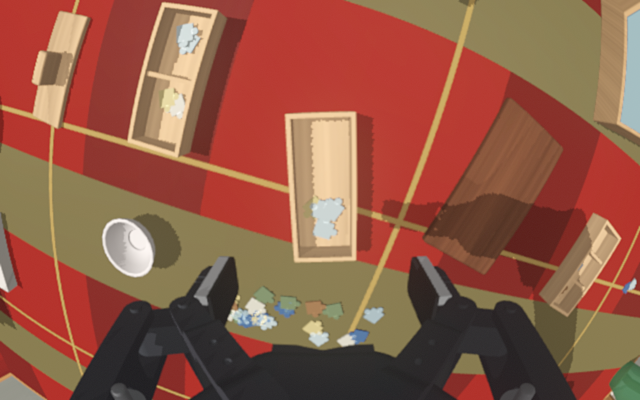

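```bash
cat >> h.py <<'E'
def rim(o,f,pts,z,hi_s=150,lo_v=170,inset=4):
    """mask pale wood inside a slightly grown eye-read quad, return plan rect"""
    hsv=cv2.cvtColor(f["img"],cv2.COLOR_RGB2HSV); q=np.array(pts,float); q=(q-q.mean(0))*1.1+q.mean(0)
    m=np.zeros((400,640),np.uint8); cv2.fillPoly(m,[q.astype(np.int32)],255)
    m&=cv2.inRange(hsv,(9,40,lo_v),(24,hi_s,255)); m=cv2.morphologyEx(m,cv2.MORPH_OPEN,np.ones((2,2)))
    e=rect(plane(f,pts,z,o)); a=rect(plane(f,np.argwhere(m)[:,::-1],z,o))
    for n,(c,s,y) in (("eye",e),("mask",a)):
        R=np.array(o["tcp_rot"]); d=R.T@np.append(c/1000-np.array(o["position"])[:2],0)
        yaw=np.degrees(np.arctan2(R[1,0],R[0,0]))
        print(n,c,s,y,"tool shift cm",np.round(d[:2]*100,2),"dr z",round(yaw-y,1))
E
python3 - <<'E'
from h import *
o,f=pickle.load(open("pics/w3.pkl","rb"))
rim(o,f,[(285,114),(356,112),(357,260),(295,262)],.03)
E
```

```text
eye [496.8  16.7] (140.0, 60.4) 19.0 tool shift cm [0.29 0.16] dr z -2.0
mask [495.8  17.2] (141.7, 63.2) 19.0 tool shift cm [0.21 0.08] dr z -2.0
```

move_arm(
  increments=[
    {"xyz":[0.3,0.1,2.0],"dr":[0,0,-2],"claw":0},
    {"xyz":[0,0,3],"dr":[0,0,0],"claw":0},
    {"xyz":[0,0,3],"dr":[0,0,0],"claw":0},
    {"xyz":[0,0,3],"dr":[0,0,0],"claw":0},
    {"xyz":[0,0,2],"dr":[0,0,0],"claw":0},
    {"xyz":[0,0,1.9],"dr":[0,0,0],"claw":0},
    {"xyz":[0,0,0],"dr":[0,0,0],"claw":0},
  ],
)

```text
t: 4.2
position: [0.495, 0.0174, 0.0213]
tcp_rot: [[0.945, 0.327, -0.005], [0.327, -0.945, -0.001], [-0.005, -0.001, -1.0]]
ft_force: [-0.8, -0.4, 0.4]
grip_width: 1.001
```

move_arm(
  grip_force=30,
  increments=[
    {"xyz":[0,0,0],"dr":[0,0,0],"claw":60},
    {"xyz":[0,0,0],"dr":[0,0,0],"claw":80},
    {"xyz":[0,0,0],"dr":[0,0,0],"claw":100},
    {"xyz":[0,0,0],"dr":[0,0,0],"claw":120},
    {"xyz":[0,0,0],"dr":[0,0,0],"claw":120},
    {"xyz":[0,0,0],"dr":[0,0,0],"claw":120},
  ],
)

```text
t: 4.8
position: [0.4976, 0.0176, 0.0245]
tcp_rot: [[0.945, 0.327, 0.002], [0.327, -0.945, -0.0], [0.002, 0.001, -1.0]]
ft_force: [-0.9, 0.7, 7.0]
grip_width: 0.699
```

move_arm(
  increments=[
    {"xyz":[0,0,-0.5],"dr":[0,0,0],"claw":120},
    {"xyz":[0,0,-1],"dr":[0,0,0],"claw":120},
    {"xyz":[0,0,-2],"dr":[0,0,0],"claw":120},
    {"xyz":[0,0,-2],"dr":[0,0,0],"claw":120},
    {"xyz":[0,0,-2],"dr":[0,0,0],"claw":120},
    {"xyz":[0,0,-1],"dr":[0,0,0],"claw":120},
    {"xyz":[0,0,-0.5],"dr":[0,0,0],"claw":120},
  ],
)

```text
t: 5.5
position: [0.4971, 0.0174, 0.1145]
tcp_rot: [[0.945, 0.327, 0.002], [0.327, -0.945, -0.0], [0.002, 0.001, -1.0]]
ft_force: [0.1, 0.1, -1.9]
grip_width: 0.695
```

move_arm(
  increments=[
    {"xyz":[-0.1,1.2,0],"dr":[0,0,0],"claw":120},
    {"xyz":[-0.1,2,0],"dr":[0,0,0],"claw":120},
    {"xyz":[-0.2,3,0],"dr":[0,0,0],"claw":120},
    {"xyz":[-0.2,3.5,0],"dr":[0,0,0],"claw":120},
    {"xyz":[-0.2,3.5,0],"dr":[0,0,0],"claw":120},
    {"xyz":[-0.2,3,0],"dr":[0,0,0],"claw":120},
    {"xyz":[-0.1,2,0],"dr":[0,0,0],"claw":120},
    {"xyz":[-0.1,1.1,0],"dr":[0,0,0],"claw":120},
  ],
)

```text
t: 6.3
position: [0.5478, -0.1721, 0.1119]
tcp_rot: [[0.946, 0.324, -0.002], [0.324, -0.946, -0.001], [-0.002, -0.0, -1.0]]
ft_force: [0.1, -0.6, -0.8]
grip_width: 0.698
```

move_arm(
  increments=[
    {"xyz":[0,0,0],"dr":[0,0,4],"claw":120},
    {"xyz":[0,0,0],"dr":[0,0,6],"claw":120},
    {"xyz":[0,0,0],"dr":[0,0,6],"claw":120},
    {"xyz":[0,0,0],"dr":[0,0,6],"claw":120},
    {"xyz":[0,0,0],"dr":[0,0,5],"claw":120},
    {"xyz":[0,0,0],"dr":[0,0,4.1],"claw":120},
    {"xyz":[0,0,0],"dr":[0,0,0],"claw":120},
    {"xyz":[0,0,0],"dr":[0,0,0],"claw":120},
  ],
)

```text
t: 7.1
position: [0.5482, -0.1684, 0.1128]
tcp_rot: [[0.979, -0.206, -0.001], [-0.206, -0.979, 0.0], [-0.001, -0.0, -1.0]]
ft_force: [-0.0, -1.0, -0.5]
grip_width: 0.7
```

```bash
python3 -c "
from h import *
snap('w4')"
```

```text
t 7.1 pos [ 0.5482 -0.1684  0.1128] yaw -11.87
```

View pics/w4.png

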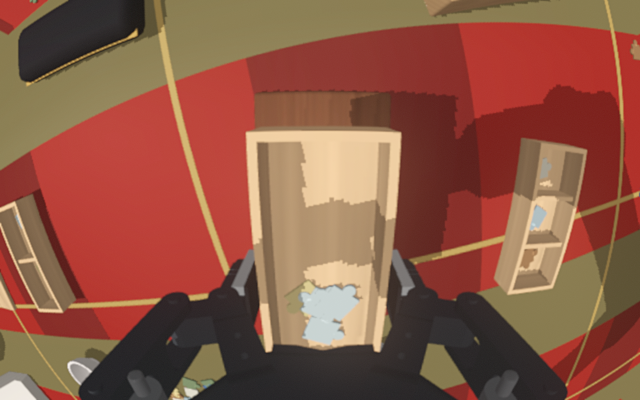

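```bash
cat >> h.py <<'E'
def held(o,f,pts,dz):
    """front rim pixels of the held tray -> tool coords (mm); dz rim height over TCP (m)"""
    p=plane(f,pts,o["position"][2]+dz,o)-o["position"]; print("front rim, tool mm",np.round(p@np.array(o["tcp_rot"])*1000,1).tolist())
def toward(o,x,y,yaw):
    R=np.array(o["tcp_rot"]); d=R.T@np.array([x-o["position"][0],y-o["position"][1],0])
    print("shift cm",np.round(d[:2]*100,2),"dr z",round(np.degrees(np.arctan2(R[1,0],R[0,0]))-yaw,2))
E
python3 - <<'E'
from h import *
o,f=pickle.load(open("pics/w4.pkl","rb"))
held(o,f,[(247,132),(323,130),(400,131)],.0055); toward(o,.549,-.1687,-12)
E
```

```text
front rim, tool mm [[69.4, -28.5, -5.6], [69.6, 0.6, -5.6], [69.8, 30.2, -5.6]]
shift cm [0.09 0.01] dr z 0.13
```

move_arm(
  increments=[
    {"xyz":[0.1,0,1],"dr":[0,0,0],"claw":120},
    {"xyz":[0,0,2],"dr":[0,0,0],"claw":120},
    {"xyz":[0,0,2],"dr":[0,0,0],"claw":120},
    {"xyz":[0,0,1.2],"dr":[0,0,0],"claw":120},
    {"xyz":[0,0,0.8],"dr":[0,0,0],"claw":120},
    {"xyz":[0,0,0.4],"dr":[0,0,0],"claw":120},
    {"xyz":[0,0,0.2],"dr":[0,0,0],"claw":120},
    {"xyz":[0,0,0],"dr":[0,0,0],"claw":120},
  ],
)

```text
t: 7.95
position: [0.5499, -0.169, 0.0376]
tcp_rot: [[0.978, -0.208, 0.001], [-0.208, -0.978, -0.0], [0.001, 0.0, -1.0]]
ft_force: [-0.4, -0.2, -0.8]
grip_width: 0.694
```

move_arm(
  increments=[
    {"xyz":[0,0,0.1],"dr":[0,0,0],"claw":120},
    {"xyz":[0,0,0],"dr":[0,0,0],"claw":120},
    {"xyz":[0,0,0],"dr":[0,0,0],"claw":60},
    {"xyz":[0,0,0],"dr":[0,0,0],"claw":30},
    {"xyz":[0,0,0],"dr":[0,0,0],"claw":0},
    {"xyz":[0,0,0],"dr":[0,0,0],"claw":0},
    {"xyz":[0,0,0],"dr":[0,0,0],"claw":0},
  ],
)

```text
t: 8.65
position: [0.5496, -0.169, 0.0364]
tcp_rot: [[0.978, -0.208, 0.0], [-0.208, -0.978, -0.0], [0.0, 0.0, -1.0]]
ft_force: [-0.0, -0.0, 0.1]
grip_width: 0.999
```

move_arm(
  increments=[
    {"xyz":[0,0,-1],"dr":[0,0,0],"claw":0},
    {"xyz":[0,0,-2],"dr":[0,0,0],"claw":0},
    {"xyz":[0,0,-4],"dr":[0,0,0],"claw":0},
    {"xyz":[0,0,-4],"dr":[0,0,0],"claw":0},
    {"xyz":[0,0,-4],"dr":[0,0,0],"claw":0},
    {"xyz":[0,0,0],"dr":[0,0,0],"claw":0},
    {"xyz":[0,0,0],"dr":[0,0,0],"claw":0},
  ],
)

```text
t: 9.35
position: [0.55, -0.1691, 0.188]
tcp_rot: [[0.978, -0.208, 0.003], [-0.208, -0.978, -0.001], [0.003, 0.0, -1.0]]
ft_force: [-0.9, -0.1, -1.6]
grip_width: 1.0
```

```bash
python3 - <<'E'
from h import *
o,f=snap('w5'); toward(o,.560,.185,0)
hsv=cv2.cvtColor(f["img"],cv2.COLOR_RGB2HSV)
m=np.zeros((400,640),np.uint8);m[80:290,240:400]=255
m&=cv2.inRange(hsv,(9,40,170),(24,150,255)); m=cv2.morphologyEx(m,cv2.MORPH_OPEN,np.ones((2,2)))
c=max(cv2.findContours(m,0,1)[0],key=cv2.contourArea);print(cv2.boundingRect(c),rect(plane(f,c,.042,o)))
E
```

```text
t 9.35 pos [ 0.55   -0.1691  0.188 ] yaw -12.0
shift cm [ -6.38 -34.85] dr z -12.0
(289, 118, 70, 148) (array([ 547.9, -170. ]), (141.3, 61.7), -12.1)
```

move_arm(
  increments=[
    {"xyz":[-0.8,-4.3,0],"dr":[0,0,0],"claw":0},
    {"xyz":[-0.8,-4.4,0],"dr":[0,0,0],"claw":0},
    {"xyz":[-0.8,-4.4,0],"dr":[0,0,0],"claw":0},
    {"xyz":[-0.8,-4.4,0],"dr":[0,0,0],"claw":0},
    {"xyz":[-0.8,-4.4,0],"dr":[0,0,0],"claw":0},
    {"xyz":[-0.8,-4.4,0],"dr":[0,0,0],"claw":0},
    {"xyz":[-0.8,-4.4,0],"dr":[0,0,0],"claw":0},
    {"xyz":[-0.8,-4.3,0],"dr":[0,0,0],"claw":0},
  ],
)

```text
t: 10.2
position: [0.5584, 0.1881, 0.1846]
tcp_rot: [[0.978, -0.207, -0.003], [-0.207, -0.978, -0.001], [-0.003, 0.002, -1.0]]
ft_force: [0.2, -0.0, -0.5]
grip_width: 0.998
```

move_arm(
  increments=[
    {"xyz":[0,0,0.8],"dr":[0,0,-6],"claw":0},
    {"xyz":[0,0,0.8],"dr":[0,0,-6],"claw":0},
    {"xyz":[0,0,0],"dr":[0,0,0],"claw":0},
    {"xyz":[0,0,0],"dr":[0,0,0],"claw":0},
    {"xyz":[0,0,0],"dr":[0,0,0],"claw":0},
  ],
)

```text
t: 10.7
position: [0.5596, 0.1862, 0.1701]
tcp_rot: [[1.0, -0.002, -0.0], [-0.002, -1.0, -0.0], [-0.0, 0.0, -1.0]]
ft_force: [0.0, -0.1, 0.2]
grip_width: 1.0
```

```bash
python3 - <<'E'
from h import *
o,f=snap('w6')
rim(o,f,[(285,110),(360,110),(360,262),(285,262)],.03)
cv2.imwrite("pics/w6c.png",f["img"][60:320,200:450,::-1])
E
```

```text
t 10.7 pos [0.5596 0.1862 0.1701] yaw -0.12
eye [563.9 185.6] (142.2, 72.6) -0.2 tool shift cm [0.43 0.06] dr z 0.1
mask [559.2 183.6] (141.5, 79.5) -1.5 tool shift cm [-0.04  0.26] dr z 1.4
```

View pics/w6.png

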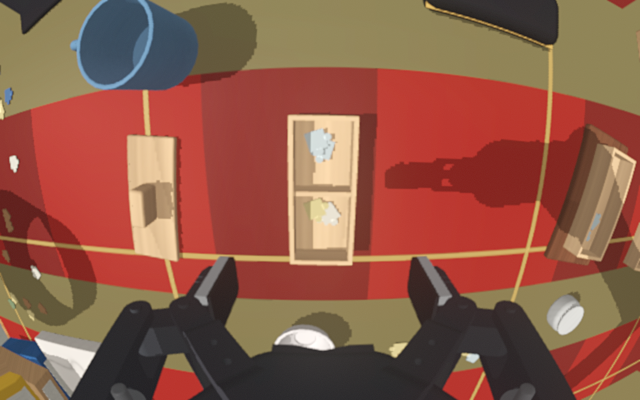

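```bash
python3 - <<'E'
from h import *
o,f=pickle.load(open("pics/w6.pkl","rb"))
rim(o,f,[(288,115),(359,115),(353,265),(289,264)],.03)
E
```

```text
eye [560.6 185.8] (141.2, 62.2) -1.2 tool shift cm [0.1  0.04] dr z 1.1
mask [559.2 184.7] (141.5, 69.4) -1.5 tool shift cm [-0.04  0.15] dr z 1.4
```

move_arm(
  increments=[
    {"xyz":[0,0.1,2.0],"dr":[0,0,1.2],"claw":0},
    {"xyz":[0,0,3],"dr":[0,0,0],"claw":0},
    {"xyz":[0,0,3],"dr":[0,0,0],"claw":0},
    {"xyz":[0,0,3],"dr":[0,0,0],"claw":0},
    {"xyz":[0,0,2],"dr":[0,0,0],"claw":0},
    {"xyz":[0,0,1.6],"dr":[0,0,0],"claw":0},
    {"xyz":[0,0,0],"dr":[0,0,0],"claw":0},
    {"xyz":[0,0,0],"dr":[0,0,0],"claw":0},
  ],
)

```text
t: 11.55
position: [0.5602, 0.1859, 0.0249]
tcp_rot: [[1.0, -0.021, 0.001], [-0.021, -1.0, 0.0], [0.001, -0.0, -1.0]]
ft_force: [0.5, -0.8, 0.7]
grip_width: 1.001
```

move_arm(
  grip_force=30,
  increments=[
    {"xyz":[0,0,0],"dr":[0,0,0],"claw":60},
    {"xyz":[0,0,0],"dr":[0,0,0],"claw":80},
    {"xyz":[0,0,0],"dr":[0,0,0],"claw":100},
    {"xyz":[0,0,0],"dr":[0,0,0],"claw":120},
    {"xyz":[0,0,0],"dr":[0,0,0],"claw":120},
    {"xyz":[0,0,0],"dr":[0,0,0],"claw":120},
  ],
)

```text
t: 12.15
position: [0.5606, 0.1861, 0.0258]
tcp_rot: [[1.0, -0.021, 0.003], [-0.021, -1.0, 0.001], [0.002, -0.001, -1.0]]
ft_force: [-1.2, -0.2, 6.3]
grip_width: 0.695
```

move_arm(
  increments=[
    {"xyz":[0,0,-0.5],"dr":[0,0,0],"claw":120},
    {"xyz":[0,0,-1],"dr":[0,0,0],"claw":120},
    {"xyz":[0,0,-2],"dr":[0,0,0],"claw":120},
    {"xyz":[0,0,-3],"dr":[0,0,0],"claw":120},
    {"xyz":[0,0,-3],"dr":[0,0,0],"claw":120},
    {"xyz":[0,0,-2],"dr":[0,0,0],"claw":120},
    {"xyz":[0,0,-0.5],"dr":[0,0,0],"claw":120},
    {"xyz":[0,0,0],"dr":[0,0,0],"claw":120},
  ],
)

```text
t: 12.95
position: [0.5598, 0.1856, 0.145]
tcp_rot: [[1.0, -0.021, 0.001], [-0.021, -1.0, 0.0], [0.001, -0.0, -1.0]]
ft_force: [-0.5, -0.1, -0.9]
grip_width: 0.694
```

```bash
python3 - <<'E'
from h import *
o=arm.get_obs(); toward(o,.5490,-.1687,-12)
E
```

```text
shift cm [-0.34 35.45] dr z 10.8
```

move_arm(
  increments=[
    {"xyz":[0,1.5,0],"dr":[0,0,0],"claw":120},
    {"xyz":[0,3,0],"dr":[0,0,0],"claw":120},
    {"xyz":[-0.1,4,0],"dr":[0,0,0],"claw":120},
    {"xyz":[0,4.5,0],"dr":[0,0,0],"claw":120},
    {"xyz":[-0.1,4.5,0],"dr":[0,0,0],"claw":120},
    {"xyz":[-0.1,4.5,0],"dr":[0,0,0],"claw":120},
    {"xyz":[0,4.5,0],"dr":[0,0,0],"claw":120},
    {"xyz":[0,4,0],"dr":[0,0,0],"claw":120},
  ],
)

```text
t: 13.75
position: [0.5482, -0.123, 0.1426]
tcp_rot: [[1.0, -0.023, -0.004], [-0.023, -1.0, -0.001], [-0.004, 0.001, -1.0]]
ft_force: [0.8, -0.0, -2.0]
grip_width: 0.7
```

move_arm(
  increments=[
    {"xyz":[0,3,0],"dr":[0,0,0],"claw":120},
    {"xyz":[0,1.5,0],"dr":[0,0,0],"claw":120},
    {"xyz":[0,0.5,0],"dr":[0,0,2],"claw":120},
    {"xyz":[0,0,0],"dr":[0,0,4],"claw":120},
    {"xyz":[0,0,0],"dr":[0,0,3],"claw":120},
    {"xyz":[0,0,0],"dr":[0,0,1.8],"claw":120},
    {"xyz":[0,0,0],"dr":[0,0,0],"claw":120},
    {"xyz":[0,0,0],"dr":[0,0,0],"claw":120},
  ],
)

```text
t: 14.55
position: [0.5492, -0.1681, 0.1441]
tcp_rot: [[0.979, -0.206, -0.0], [-0.206, -0.979, 0.0], [-0.0, -0.0, -1.0]]
ft_force: [-1.1, -0.6, -1.0]
grip_width: 0.693
```

```bash
python3 - <<'E'
from h import *
o,f=snap('w7'); toward(o,.5488,-.169,-12)
E
```

```text
t 14.55 pos [ 0.5492 -0.1681  0.1441] yaw -11.88
shift cm [-0.02  0.1 ] dr z 0.12
```

View pics/w7.png

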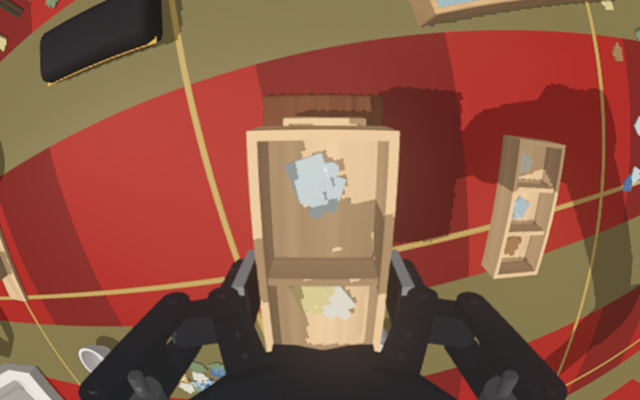

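move_arm(
  increments=[
    {"xyz":[0,0.1,1],"dr":[0,0,0.1],"claw":120},
    {"xyz":[0,0,2],"dr":[0,0,0],"claw":120},
    {"xyz":[0,0,2],"dr":[0,0,0],"claw":120},
    {"xyz":[0,0,1.2],"dr":[0,0,0],"claw":120},
    {"xyz":[0,0,0.8],"dr":[0,0,0],"claw":120},
    {"xyz":[0,0,0.4],"dr":[0,0,0],"claw":120},
    {"xyz":[0,0,0.2],"dr":[0,0,0],"claw":120},
    {"xyz":[0,0,0],"dr":[0,0,0],"claw":120},
  ],
)

```text
t: 15.4
position: [0.5494, -0.1702, 0.0686]
tcp_rot: [[0.978, -0.209, 0.001], [-0.209, -0.978, -0.0], [0.001, 0.0, -1.0]]
ft_force: [1.1, 0.1, -0.7]
grip_width: 0.696
```

move_arm(
  increments=[
    {"xyz":[0,0,0],"dr":[0,0,0],"claw":120},
    {"xyz":[0,0,0],"dr":[0,0,0],"claw":120},
  ],
)

```text
t: 15.6
position: [0.5494, -0.1703, 0.0689]
tcp_rot: [[0.978, -0.21, 0.001], [-0.21, -0.978, -0.0], [0.001, 0.0, -1.0]]
ft_force: [1.4, -0.5, -1.7]
grip_width: 0.697
```

move_arm(
  increments=[
    {"xyz":[0,0,0.1],"dr":[0,0,0],"claw":120},
    {"xyz":[0,0,0.1],"dr":[0,0,0],"claw":120},
    {"xyz":[0,0,0],"dr":[0,0,0],"claw":120},
    {"xyz":[0,0,0],"dr":[0,0,0],"claw":120},
  ],
)

```text
t: 16.0
position: [0.5494, -0.1703, 0.0678]
tcp_rot: [[0.978, -0.21, 0.001], [-0.21, -0.978, -0.001], [0.001, 0.0, -1.0]]
ft_force: [-2.2, -0.7, 8.0]
grip_width: 0.694
```

move_arm(
  increments=[
    {"xyz":[0,0,0],"dr":[0,0,0],"claw":60},
    {"xyz":[0,0,0],"dr":[0,0,0],"claw":30},
    {"xyz":[0,0,0],"dr":[0,0,0],"claw":0},
    {"xyz":[0,0,0],"dr":[0,0,0],"claw":0},
    {"xyz":[0,0,0],"dr":[0,0,0],"claw":0},
  ],
)

```text
t: 16.5
position: [0.549, -0.1701, 0.0662]
tcp_rot: [[0.978, -0.209, -0.0], [-0.209, -0.978, 0.0], [-0.0, 0.0, -1.0]]
ft_force: [0.6, 0.3, -0.5]
grip_width: 0.999
```

move_arm(
  increments=[
    {"xyz":[0,0,-1],"dr":[0,0,0],"claw":0},
    {"xyz":[0,0,-2],"dr":[0,0,0],"claw":0},
    {"xyz":[0,0,-4],"dr":[0,0,0],"claw":0},
    {"xyz":[0,0,-4],"dr":[0,0,0],"claw":0},
    {"xyz":[0,0,-2],"dr":[0,0,0],"claw":0},
    {"xyz":[0,0,0],"dr":[0,0,0],"claw":0},
    {"xyz":[0,0,0],"dr":[0,0,0],"claw":0},
  ],
)

```text
t: 17.2
position: [0.5489, -0.1702, 0.1968]
tcp_rot: [[0.978, -0.21, 0.001], [-0.21, -0.978, -0.0], [0.001, 0.0, -1.0]]
ft_force: [-0.1, 0.1, -0.4]
grip_width: 0.996
```

```bash
python3 - <<'E'
from h import *
o,f=snap('w8'); toward(o,.498,-.360,-11.6)
hsv=cv2.cvtColor(f["img"],cv2.COLOR_RGB2HSV)
m=np.zeros((400,640),np.uint8);m[80:290,240:400]=255
m&=cv2.inRange(hsv,(9,40,170),(24,150,255)); m=cv2.morphologyEx(m,cv2.MORPH_OPEN,np.ones((2,2)))
c=max(cv2.findContours(m,0,1)[0],key=cv2.contourArea);print(cv2.boundingRect(c),rect(plane(f,c,.072,o)))
E
```

```text
t 17.2 pos [ 0.5489 -0.1702  0.1968] yaw -12.09
shift cm [-1.   19.63] dr z -0.49
(285, 117, 77, 158) (array([ 548.3, -171.4]), (141.0, 61.4), -12.1)
```

move_arm(
  increments=[
    {"xyz":[-0.2,3.9,0],"dr":[0,0,0],"claw":0},
    {"xyz":[-0.2,3.9,0],"dr":[0,0,0],"claw":0},
    {"xyz":[-0.2,3.9,0.6],"dr":[0,0,0],"claw":0},
    {"xyz":[-0.2,3.9,1],"dr":[0,0,0],"claw":0},
    {"xyz":[-0.2,4,1],"dr":[0,0,-0.5],"claw":0},
    {"xyz":[0,0,0],"dr":[0,0,0],"claw":0},
    {"xyz":[0,0,0],"dr":[0,0,0],"claw":0},
    {"xyz":[0,0,0],"dr":[0,0,0],"claw":0},
  ],
)

```text
t: 18.05
position: [0.4985, -0.3581, 0.1694]
tcp_rot: [[0.98, -0.199, -0.001], [-0.199, -0.98, 0.002], [-0.001, -0.002, -1.0]]
ft_force: [0.3, 0.7, 0.5]
grip_width: 1.001
```

```bash
python3 - <<'E'
from h import *
o,f=snap('w9')
rim(o,f,[(285,110),(360,110),(360,262),(285,262)],.03)
E
```

```text
t 18.05 pos [ 0.4985 -0.3581  0.1694] yaw -11.49
eye [ 502.8 -359.1] (141.9, 72.5) -11.5 tool shift cm [0.44 0.01] dr z 0.0
mask [ 498.9 -359.7] (141.9, 75.3) -12.8 tool shift cm [0.07 0.15] dr z 1.3
```

View pics/w9.png

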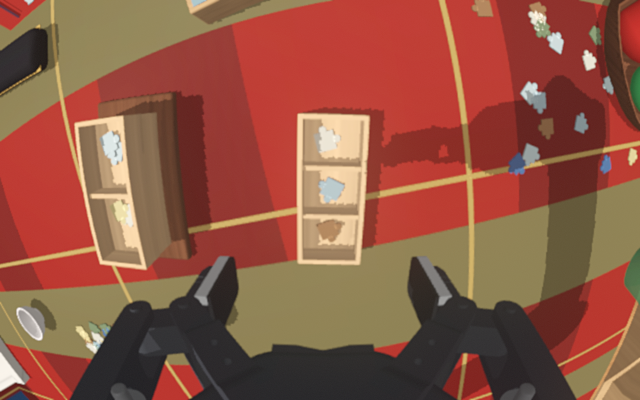

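```bash
python3 - <<'E'
from h import *
o,f=pickle.load(open("pics/w9.pkl","rb"))
rim(o,f,[(298,114),(369,115),(360,264),(298,263)],.03)
E
```

```text
eye [ 498.7 -366.2] (140.1, 60.0) -12.7 tool shift cm [0.18 0.79] dr z 1.2
mask [ 497.6 -365.5] (141.9, 63.4) -12.8 tool shift cm [0.06 0.74] dr z 1.3
```

move_arm(
  increments=[
    {"xyz":[0.1,0.7,2.0],"dr":[0,0,1.2],"claw":0},
    {"xyz":[0,0,3],"dr":[0,0,0],"claw":0},
    {"xyz":[0,0,3],"dr":[0,0,0],"claw":0},
    {"xyz":[0,0,3],"dr":[0,0,0],"claw":0},
    {"xyz":[0,0,2],"dr":[0,0,0],"claw":0},
    {"xyz":[0,0,1.5],"dr":[0,0,0],"claw":0},
    {"xyz":[0,0,0],"dr":[0,0,0],"claw":0},
    {"xyz":[0,0,0],"dr":[0,0,0],"claw":0},
  ],
)

```text
t: 18.9
position: [0.4986, -0.3664, 0.0259]
tcp_rot: [[0.975, -0.221, 0.001], [-0.221, -0.975, -0.0], [0.001, 0.0, -1.0]]
ft_force: [0.1, 0.1, 0.8]
grip_width: 1.0
```

move_arm(
  grip_force=30,
  increments=[
    {"xyz":[0,0,0],"dr":[0,0,0],"claw":60},
    {"xyz":[0,0,0],"dr":[0,0,0],"claw":80},
    {"xyz":[0,0,0],"dr":[0,0,0],"claw":100},
    {"xyz":[0,0,0],"dr":[0,0,0],"claw":120},
    {"xyz":[0,0,0],"dr":[0,0,0],"claw":120},
    {"xyz":[0,0,0],"dr":[0,0,0],"claw":120},
  ],
)

```text
t: 19.5
position: [0.4987, -0.3672, 0.0269]
tcp_rot: [[0.975, -0.221, 0.002], [-0.221, -0.975, -0.001], [0.002, 0.001, -1.0]]
ft_force: [-0.8, -0.1, 7.8]
grip_width: 0.696
```

move_arm(
  increments=[
    {"xyz":[0,0,-0.5],"dr":[0,0,0],"claw":120},
    {"xyz":[0,0,-1],"dr":[0,0,0],"claw":120},
    {"xyz":[0,0,-2],"dr":[0,0,0],"claw":120},
    {"xyz":[0,0,-4],"dr":[0,0,0],"claw":120},
    {"xyz":[0,0,-4],"dr":[0,0,0],"claw":120},
    {"xyz":[0,0,-2.5],"dr":[0,0,0],"claw":120},
    {"xyz":[0,0,-1],"dr":[0,0,0],"claw":120},
    {"xyz":[0,0,0],"dr":[0,0,0],"claw":120},
  ],
)

```text
t: 20.3
position: [0.4982, -0.3672, 0.1768]
tcp_rot: [[0.975, -0.222, 0.002], [-0.222, -0.975, -0.002], [0.003, 0.001, -1.0]]
ft_force: [0.5, -0.8, -1.5]
grip_width: 0.698
```

```bash
python3 - <<'E'
from h import *
o=arm.get_obs(); toward(o,.5492,-.1698,-12)
E
```

```text
shift cm [  0.6  -20.38] dr z -0.8
```

move_arm(
  increments=[
    {"xyz":[0,-1.2,0],"dr":[0,0,0],"claw":120},
    {"xyz":[0.1,-2.5,0],"dr":[0,0,0],"claw":120},
    {"xyz":[0.1,-3.5,0],"dr":[0,0,0],"claw":120},
    {"xyz":[0.1,-4,0],"dr":[0,0,0],"claw":120},
    {"xyz":[0.1,-4,0],"dr":[0,0,-0.4],"claw":120},
    {"xyz":[0.1,-3,0],"dr":[0,0,-0.4],"claw":120},
    {"xyz":[0.1,-1.5,0],"dr":[0,0,0],"claw":120},
    {"xyz":[0,-0.6,0],"dr":[0,0,0],"claw":120},
  ],
)

```text
t: 21.1
position: [0.5478, -0.1677, 0.174]
tcp_rot: [[0.979, -0.205, -0.002], [-0.205, -0.979, 0.001], [-0.003, -0.001, -1.0]]
ft_force: [-0.3, -0.1, -2.0]
grip_width: 0.695
```

move_arm(
  increments=[
    {"xyz":[0,0,0],"dr":[0,0,0],"claw":120},
    {"xyz":[0,0,0],"dr":[0,0,0],"claw":120},
    {"xyz":[0,0,0],"dr":[0,0,0],"claw":120},
  ],
)

```text
t: 21.4
position: [0.5475, -0.1721, 0.1751]
tcp_rot: [[0.978, -0.211, -0.0], [-0.211, -0.978, -0.001], [-0.0, 0.001, -1.0]]
ft_force: [-0.8, 0.8, -1.6]
grip_width: 0.694
```

```bash
python3 - <<'E'
from h import *
o,f=snap('w10'); toward(o,.5492,-.1698,-12)
held(o,f,[(247,132),(323,130),(400,131)],.0035)
hsv=cv2.cvtColor(f["img"],cv2.COLOR_RGB2HSV); print(hsv[120:140,300].tolist())
E
```

```text
t 21.4 pos [ 0.5475 -0.1721  0.1751] yaw -12.17
shift cm [ 0.12 -0.26] dr z -0.17
front rim, tool mm [[69.2, -29.0, -3.5], [69.4, 0.6, -3.5], [69.6, 30.7, -3.5]]
[[17, 82, 243], [17, 83, 237], [16, 90, 210], [16, 95, 190], [16, 96, 183], [16, 96, 172], [15, 102, 155], [15, 102, 150], [15, 104, 147], [15, 98, 171], [17, 88, 220], [17, 83, 239], [17, 81, 242], [17, 82, 242], [17, 82, 242], [17, 81, 242], [17, 81, 242], [17, 81, 242], [17, 82, 243], [17, 81, 241]]
```

move_arm(
  increments=[
    {"xyz":[0.1,-0.2,1],"dr":[0,0,-0.2],"claw":120},
    {"xyz":[0,0,2],"dr":[0,0,0],"claw":120},
    {"xyz":[0,0,2],"dr":[0,0,0],"claw":120},
    {"xyz":[0,0,1.2],"dr":[0,0,0],"claw":120},
    {"xyz":[0,0,0.7],"dr":[0,0,0],"claw":120},
    {"xyz":[0,0,0.4],"dr":[0,0,0],"claw":120},
    {"xyz":[0,0,0.2],"dr":[0,0,0],"claw":120},
    {"xyz":[0,0,0],"dr":[0,0,0],"claw":120},
  ],
)

```text
t: 22.25
position: [0.5498, -0.1683, 0.1006]
tcp_rot: [[0.979, -0.204, 0.001], [-0.204, -0.979, -0.0], [0.001, 0.0, -1.0]]
ft_force: [-0.2, -0.7, -0.1]
grip_width: 0.693
```

move_arm(
  increments=[
    {"xyz":[0,0,0],"dr":[0,0,0],"claw":120},
    {"xyz":[0,0,0],"dr":[0,0,0],"claw":120},
  ],
)

```text
t: 22.45
position: [0.5498, -0.1683, 0.1009]
tcp_rot: [[0.979, -0.204, 0.001], [-0.204, -0.979, -0.0], [0.001, 0.0, -1.0]]
ft_force: [0.2, 0.5, -1.6]
grip_width: 0.692
```

move_arm(
  increments=[
    {"xyz":[0,0.15,0],"dr":[0,0,0.2],"claw":120},
    {"xyz":[0,0,0.1],"dr":[0,0,0],"claw":120},
    {"xyz":[0,0,0.1],"dr":[0,0,0],"claw":120},
    {"xyz":[0,0,0.1],"dr":[0,0,0],"claw":120},
    {"xyz":[0,0,0],"dr":[0,0,0],"claw":120},
    {"xyz":[0,0,0],"dr":[0,0,0],"claw":120},
  ],
)

```text
t: 23.05
position: [0.5493, -0.17, 0.0989]
tcp_rot: [[0.978, -0.208, 0.0], [-0.208, -0.978, -0.001], [0.0, 0.001, -1.0]]
ft_force: [-3.3, -0.3, 10.4]
grip_width: 0.692
```

Contact. Release, rise, check.

move_arm(
  increments=[
    {"xyz":[0,0,0],"dr":[0,0,0],"claw":60},
    {"xyz":[0,0,0],"dr":[0,0,0],"claw":30},
    {"xyz":[0,0,0],"dr":[0,0,0],"claw":0},
    {"xyz":[0,0,0],"dr":[0,0,0],"claw":0},
    {"xyz":[0,0,0],"dr":[0,0,0],"claw":0},
  ],
)

```text
t: 23.55
position: [0.5491, -0.1697, 0.0971]
tcp_rot: [[0.978, -0.208, -0.0], [-0.208, -0.978, 0.0], [-0.0, 0.0, -1.0]]
ft_force: [-0.3, -0.2, 0.5]
grip_width: 0.997
```

move_arm(
  increments=[
    {"xyz":[0,0,-1],"dr":[0,0,0],"claw":0},
    {"xyz":[0,0,-2],"dr":[0,0,0],"claw":0},
    {"xyz":[0,0,-4],"dr":[0,0,0],"claw":0},
    {"xyz":[0,0,-4],"dr":[0,0,0],"claw":0},
    {"xyz":[0,0,-2],"dr":[0,0,0],"claw":0},
    {"xyz":[0,0,0],"dr":[0,0,0],"claw":0},
    {"xyz":[0,0,0],"dr":[0,0,0],"claw":0},
  ],
)

```text
t: 24.25
position: [0.549, -0.1697, 0.2277]
tcp_rot: [[0.978, -0.208, 0.001], [-0.208, -0.978, -0.0], [0.001, 0.0, -1.0]]
ft_force: [0.3, -0.3, -0.3]
grip_width: 0.998
```

```bash
python3 - <<'E'
from h import *
o,f=snap('w11'); toward(o,.547,.3694,-7)
hsv=cv2.cvtColor(f["img"],cv2.COLOR_RGB2HSV)
m=np.zeros((400,640),np.uint8);m[80:290,240:400]=255
m&=cv2.inRange(hsv,(9,40,170),(24,150,255)); m=cv2.morphologyEx(m,cv2.MORPH_OPEN,np.ones((2,2)))
c=max(cv2.findContours(m,0,1)[0],key=cv2.contourArea);print(cv2.boundingRect(c),rect(plane(f,c,.102,o)))
E
```

```text
t 24.25 pos [ 0.549  -0.1697  0.2277] yaw -11.99
shift cm [-11.39 -52.69] dr z -4.99
(286, 117, 76, 158) (array([ 548., -171.]), (141.6, 61.4), -12.0)
```

View pics/w11.png

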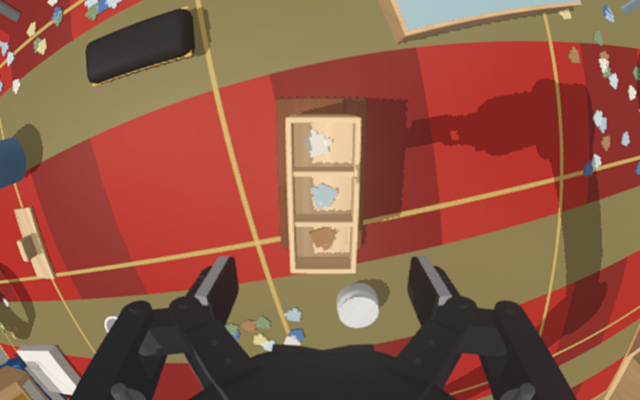

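move_arm(
  increments=[
    {"xyz":[-0.9,-4.4,0],"dr":[0,0,0],"claw":0},
    {"xyz":[-0.9,-4.4,0],"dr":[0,0,0],"claw":0},
    {"xyz":[-1,-4.4,0],"dr":[0,0,0],"claw":0},
    {"xyz":[-1,-4.4,0],"dr":[0,0,0],"claw":0},
    {"xyz":[-1,-4.4,0],"dr":[0,0,0],"claw":0},
    {"xyz":[-1,-4.4,0],"dr":[0,0,0],"claw":0},
    {"xyz":[-1,-4.4,0],"dr":[0,0,0],"claw":0},
    {"xyz":[-1,-4.4,0],"dr":[0,0,0],"claw":0},
  ],
)

```text
t: 25.1
position: [0.5449, 0.1921, 0.2256]
tcp_rot: [[0.978, -0.208, -0.003], [-0.208, -0.978, -0.001], [-0.003, 0.002, -1.0]]
ft_force: [0.4, 0.1, 1.0]
grip_width: 1.0
```

move_arm(
  increments=[
    {"xyz":[-0.9,-4.4,1],"dr":[0,0,0],"claw":0},
    {"xyz":[-0.9,-4.4,1],"dr":[0,0,0],"claw":0},
    {"xyz":[-0.9,-4.4,1],"dr":[0,0,0],"claw":0},
    {"xyz":[-0.9,-4.3,1],"dr":[0,0,-5],"claw":0},
    {"xyz":[0,0,0],"dr":[0,0,0],"claw":60},
    {"xyz":[0,0,0],"dr":[0,0,0],"claw":60},
    {"xyz":[0,0,0],"dr":[0,0,0],"claw":60},
  ],
)

```text
t: 25.8
position: [0.5473, 0.3677, 0.1861]
tcp_rot: [[0.992, -0.123, -0.001], [-0.123, -0.992, -0.002], [-0.001, 0.003, -1.0]]
ft_force: [-0.0, -0.7, -0.4]
grip_width: 0.769
```

```bash
python3 - <<'E'
from h import *
o,f=snap('w12')
cv2.imwrite("pics/w12c.png",cv2.resize(f["img"][80:300,200:450,::-1],None,fx=2.5,fy=2.5,interpolation=2))
E
```

```text
t 25.8 pos [0.5473 0.3677 0.1861] yaw -7.09
```

View pics/w12c.png

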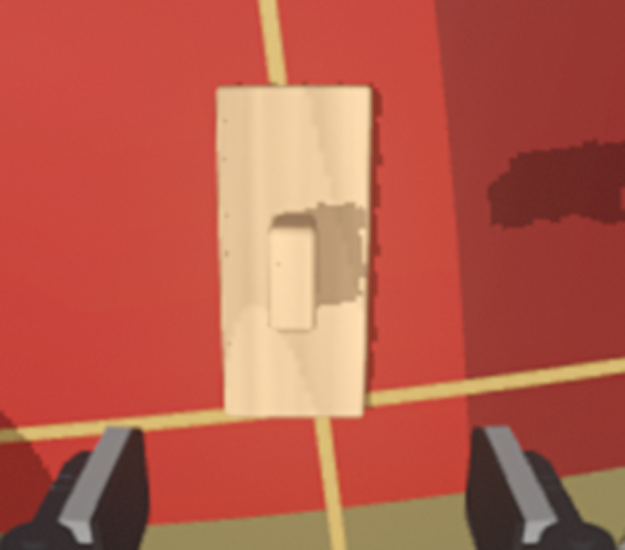

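```bash
python3 - <<'E'
from h import *
o,f=pickle.load(open("pics/w12.pkl","rb"))
g=lambda p:np.array(p)/2.5+[200,80]
rim(o,f,g([(217,87),(372,87),(364,416),(225,414)]),.008)
rim(o,f,g([(270,226),(316,226),(315,330),(269,330)]),.038)
E
```

```text
eye [548.6 371.5] (138.4, 60.0) -7.3 tool shift cm [ 0.08 -0.39] dr z 0.2
mask [546.7 371.4] (152.7, 62.6) -8.5 tool shift cm [-0.11 -0.36] dr z 1.4
eye [549.4 371.8] (39.5, 17.1) -7.5 tool shift cm [ 0.16 -0.43] dr z 0.4
mask [548.2 371.4] (43.7, 19.1) -9.1 tool shift cm [ 0.04 -0.38] dr z 2.0
```

move_arm(
  increments=[
    {"xyz":[0.1,-0.4,2.0],"dr":[0,0,0.5],"claw":60},
    {"xyz":[0,0,3],"dr":[0,0,0],"claw":60},
    {"xyz":[0,0,3],"dr":[0,0,0],"claw":60},
    {"xyz":[0,0,3],"dr":[0,0,0],"claw":60},
    {"xyz":[0,0,2.5],"dr":[0,0,0],"claw":60},
    {"xyz":[0,0,1.7],"dr":[0,0,0],"claw":60},
    {"xyz":[0,0,0],"dr":[0,0,0],"claw":60},
    {"xyz":[0,0,0],"dr":[0,0,0],"claw":60},
  ],
)

```text
t: 26.65
position: [0.5493, 0.3731, 0.0361]
tcp_rot: [[0.991, -0.131, 0.001], [-0.131, -0.991, 0.0], [0.001, -0.001, -1.0]]
ft_force: [0.2, 0.4, 0.3]
grip_width: 0.763
```

move_arm(
  grip_force=40,
  increments=[
    {"xyz":[0,0,0],"dr":[0,0,0],"claw":120},
    {"xyz":[0,0,0],"dr":[0,0,0],"claw":150},
    {"xyz":[0,0,0],"dr":[0,0,0],"claw":175},
    {"xyz":[0,0,0],"dr":[0,0,0],"claw":200},
    {"xyz":[0,0,0],"dr":[0,0,0],"claw":230},
    {"xyz":[0,0,0],"dr":[0,0,0],"claw":230},
    {"xyz":[0,0,0],"dr":[0,0,0],"claw":230},
    {"xyz":[0,0,0],"dr":[0,0,0],"claw":230},
  ],
)

```text
t: 27.45
position: [0.549, 0.3736, 0.036]
tcp_rot: [[0.991, -0.13, 0.001], [-0.13, -0.991, 0.0], [0.001, -0.0, -1.0]]
ft_force: [-0.4, -0.3, 5.1]
grip_width: 0.199
```

move_arm(
  increments=[
    {"xyz":[0,0,-0.5],"dr":[0,0,0],"claw":230},
    {"xyz":[0,0,-1.5],"dr":[0,0,0],"claw":230},
    {"xyz":[0,0,-3],"dr":[0,0,0],"claw":230},
    {"xyz":[0,0,-4],"dr":[0,0,0],"claw":230},
    {"xyz":[0,0,-4],"dr":[0,0,0],"claw":230},
    {"xyz":[0,0,-2],"dr":[0,0,0],"claw":230},
    {"xyz":[0,0,0],"dr":[0,0,0],"claw":230},
    {"xyz":[0,0,0],"dr":[0,0,0],"claw":230},
  ],
)

```text
t: 28.25
position: [0.5484, 0.373, 0.1855]
tcp_rot: [[0.991, -0.13, 0.0], [-0.13, -0.991, -0.0], [0.0, 0.0, -1.0]]
ft_force: [0.6, -0.0, -1.6]
grip_width: 0.204
```

```bash
python3 - <<'E'
from h import *
o=arm.get_obs(); toward(o,.5490,-.1697,-12)
E
```

```text
shift cm [ 7.14 53.8 ] dr z 4.51
```

move_arm(
  increments=[
    {"xyz":[0.2,1.2,0],"dr":[0,0,0],"claw":230},
    {"xyz":[0.3,2.4,0],"dr":[0,0,0],"claw":230},
    {"xyz":[0.5,3.6,0],"dr":[0,0,0],"claw":230},
    {"xyz":[0.5,4,0],"dr":[0,0,0],"claw":230},
    {"xyz":[0.5,4,0],"dr":[0,0,0],"claw":230},
    {"xyz":[0.5,4,0],"dr":[0,0,0],"claw":230},
    {"xyz":[0.5,4,0],"dr":[0,0,0],"claw":230},
    {"xyz":[0.6,4,0],"dr":[0,0,0],"claw":230},
  ],
)

```text
t: 29.05
position: [0.5473, 0.0959, 0.1836]
tcp_rot: [[0.991, -0.131, -0.003], [-0.131, -0.991, -0.001], [-0.003, 0.002, -1.0]]
ft_force: [0.3, 0.2, -0.6]
grip_width: 0.195
```

move_arm(
  increments=[
    {"xyz":[0.6,4,0],"dr":[0,0,0],"claw":230},
    {"xyz":[0.6,4,0],"dr":[0,0,0],"claw":230},
    {"xyz":[0.6,4,0],"dr":[0,0,0],"claw":230},
    {"xyz":[0.6,4,0],"dr":[0,0,0],"claw":230},
    {"xyz":[0.5,4,0],"dr":[0,0,0],"claw":230},
    {"xyz":[0.4,3.6,0],"dr":[0,0,0],"claw":230},
    {"xyz":[0.2,2,0],"dr":[0,0,0],"claw":230},
    {"xyz":[0.1,1,0],"dr":[0,0,0],"claw":230},
  ],
)

```text
t: 29.85
position: [0.5478, -0.173, 0.1836]
tcp_rot: [[0.991, -0.135, -0.004], [-0.135, -0.991, -0.0], [-0.004, 0.001, -1.0]]
ft_force: [-0.7, -0.3, -0.0]
grip_width: 0.204
```

move_arm(
  increments=[
    {"xyz":[0,0,0],"dr":[0,0,2.2],"claw":230},
    {"xyz":[0,0,0],"dr":[0,0,2.3],"claw":230},
    {"xyz":[0,0,0],"dr":[0,0,0],"claw":230},
    {"xyz":[0,0,0],"dr":[0,0,0],"claw":230},
    {"xyz":[0,0,0],"dr":[0,0,0],"claw":230},
  ],
)

```text
t: 30.35
position: [0.5496, -0.169, 0.185]
tcp_rot: [[0.978, -0.206, -0.001], [-0.206, -0.978, 0.0], [-0.001, -0.0, -1.0]]
ft_force: [0.1, -0.9, -0.7]
grip_width: 0.2
```

```bash
python3 - <<'E'
from h import *
o,f=snap('w13'); toward(o,.549,-.1697,-12)
E
```

```text
t 30.35 pos [ 0.5496 -0.169   0.185 ] yaw -11.91
shift cm [-0.05  0.09] dr z 0.09
```

View pics/w13.png

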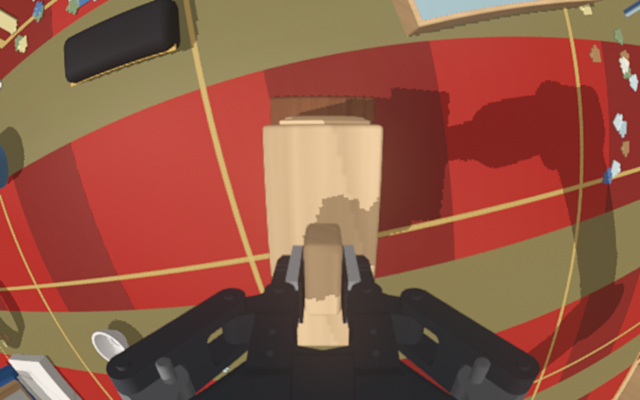

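```bash
python3 - <<'E'
from h import *
o,f=pickle.load(open("pics/w13.pkl","rb"))
held(o,f,[(263,126),(323,125),(383,126)],-.028)
E
```

```text
front rim, tool mm [[69.4, -28.6, 28.0], [69.4, 0.7, 27.9], [69.4, 30.0, 27.9]]
```

move_arm(
  increments=[
    {"xyz":[0,0.1,1],"dr":[0,0,0.1],"claw":230},
    {"xyz":[0,0,1.5],"dr":[0,0,0],"claw":230},
    {"xyz":[0,0,1],"dr":[0,0,0],"claw":230},
    {"xyz":[0,0,0.6],"dr":[0,0,0],"claw":230},
    {"xyz":[0,0,0.3],"dr":[0,0,0],"claw":230},
    {"xyz":[0,0,0.1],"dr":[0,0,0],"claw":230},
    {"xyz":[0,0,0],"dr":[0,0,0],"claw":230},
    {"xyz":[0,0,0],"dr":[0,0,0],"claw":230},
  ],
)

```text
t: 31.2
position: [0.55, -0.1705, 0.1408]
tcp_rot: [[0.978, -0.209, 0.001], [-0.209, -0.978, -0.0], [0.001, 0.0, -1.0]]
ft_force: [-0.7, -0.1, -0.7]
grip_width: 0.2
```

move_arm(
  increments=[
    {"xyz":[0,0,0.1],"dr":[0,0,0],"claw":230},
    {"xyz":[0,0,0.1],"dr":[0,0,0],"claw":230},
    {"xyz":[0,0,0],"dr":[0,0,0],"claw":230},
    {"xyz":[0,0,0],"dr":[0,0,0],"claw":230},
  ],
)

```text
t: 31.6
position: [0.5497, -0.1705, 0.1383]
tcp_rot: [[0.978, -0.209, 0.0], [-0.209, -0.978, -0.0], [0.0, 0.0, -1.0]]
ft_force: [0.1, 1.5, -0.3]
grip_width: 0.202
```

Nearly there; contact expected at about 0.138.

move_arm(
  increments=[
    {"xyz":[0,0,0.1],"dr":[0,0,0],"claw":230},
    {"xyz":[0,0,0],"dr":[0,0,0],"claw":230},
    {"xyz":[0,0,0],"dr":[0,0,0],"claw":230},
  ],
)

```text
t: 31.9
position: [0.5498, -0.1705, 0.138]
tcp_rot: [[0.978, -0.21, 0.0], [-0.21, -0.978, -0.0], [0.0, 0.0, -1.0]]
ft_force: [-1.4, 0.0, 5.6]
grip_width: 0.2
```

move_arm(
  increments=[
    {"xyz":[0,0,0],"dr":[0,0,0],"claw":190},
    {"xyz":[0,0,0],"dr":[0,0,0],"claw":160},
    {"xyz":[0,0,0],"dr":[0,0,0],"claw":120},
    {"xyz":[0,0,0],"dr":[0,0,0],"claw":100},
    {"xyz":[0,0,0],"dr":[0,0,0],"claw":100},
  ],
)

```text
t: 32.4
position: [0.5496, -0.1704, 0.1372]
tcp_rot: [[0.978, -0.209, -0.0], [-0.209, -0.978, 0.0], [-0.0, -0.0, -1.0]]
ft_force: [-0.2, -0.3, -0.3]
grip_width: 0.606
```

move_arm(
  increments=[
    {"xyz":[0,0,-1],"dr":[0,0,0],"claw":100},
    {"xyz":[0,0,-2],"dr":[0,0,0],"claw":100},
    {"xyz":[0,0,-4],"dr":[0,0,0],"claw":100},
    {"xyz":[0,0,-4],"dr":[0,0,0],"claw":0},
    {"xyz":[0,0,-2],"dr":[0,0,0],"claw":0},
    {"xyz":[0,0,0],"dr":[0,0,0],"claw":0},
    {"xyz":[0,0,0],"dr":[0,0,0],"claw":0},
  ],
)

```text
t: 33.1
position: [0.5495, -0.1704, 0.2677]
tcp_rot: [[0.978, -0.21, 0.001], [-0.21, -0.978, -0.0], [0.001, 0.0, -1.0]]
ft_force: [1.0, 0.6, -0.1]
grip_width: 0.999
```

```bash
python3 - <<'E'
from h import *
o,f=snap('w14')
hsv=cv2.cvtColor(f["img"],cv2.COLOR_RGB2HSV)
m=np.zeros((400,640),np.uint8);m[80:290,240:400]=255
m&=cv2.inRange(hsv,(9,40,150),(24,150,255)); m=cv2.morphologyEx(m,cv2.MORPH_OPEN,np.ones((2,2)))
c=max(cv2.findContours(m,0,1)[0],key=cv2.contourArea);print(cv2.boundingRect(c),rect(plane(f,c,.110,o)))
s=viewer.grab_frame("side"); a=f["img"]; cv2.imwrite("pics/fin.png",s["img"][:,:,::-1])
E
```

```text
t 33.1 pos [ 0.5495 -0.1704  0.2677] yaw -12.1
(290, 116, 67, 144) (array([ 548.1, -171.6]), (142.4, 61.4), -11.6)
```

View pics/fin.png

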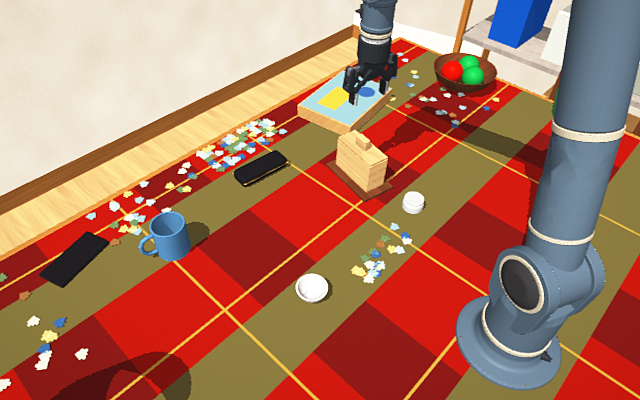

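View pics/w14.png

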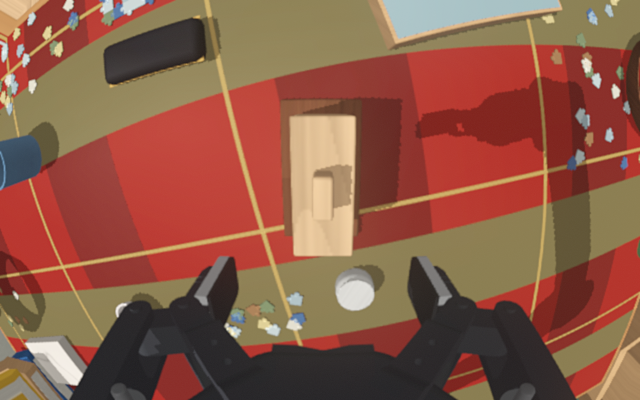

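The side and wrist views show a square, lidded stack (lid centred near pixel (323,185) in the wrist view), and the bystanders sit at the same pixels as at the start.

```bash
python3 -c "
from bench import arm
print(arm.finish_job())"
```

```text
the job is handed in; nothing more can be done
None
```

The stack is built and handed in at about 33 s: the undivided tray on the base board, then the two-compartment tray, the three-compartment tray and the lid. All of it was carried level.

**Centring:** the last wrist-camera readings put the tray centres 1–3 mm and the lid about 3 mm from the measured board centre. That includes roughly 1 mm of camera bias, because the arm's own readings at release were within about 2 mm. The trays' yaw matched the board's (−12°). The lid read −11.6°, against −12.0° to −12.1° from the arm.

**Pieces:** the pieces in the three-compartment tray were still there after it was placed. I did not look into the undivided and two-compartment trays again after setting them down, but both showed their pieces while being carried.

**Bystanders:** the bowl, candle tin, glasses case and mug look unmoved in the final side view. I compared that by eye and did not measure it.

**Forces:** readings at the end of each move peaked at about 10 N, when the third tray was set down.

**Measurements that disagreed:** the colour-mask measurements of the two-compartment tray, the three-compartment tray and the lid before pickup came out distorted, by as much as 13 mm in length. The tablecloth lines merge with the wood colour, so there I relied on corners read by eye.

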